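# Nest the mixing pans with their handles fanned

### The arm

A 7-joint arm with a two-finger parallel gripper is mounted at the origin on a cart in front of the work surface, level with it; the furniture and walls round the work are solid. World frame = base frame: x ahead of the robot, y to its left, z up, the work surface at z = 0. Lengths are in mm, angles in degrees, forces in N, time in s.
With the tool pointing down it reaches from about 425 to 950 mm from the base axis. Payload 4.7 kg.
Tool frame: the origin (TCP) lies midway between the tips of the shut fingers; the grasp point (between the pads) lies behind it (env.tcp_to_grasp is the z of the grasp point in the tool frame, in mm); z points along the fingers, y is the line along which they close (so a half turn about z gives the same grasp; the last joint's range is limited). The gripper opens to 87 mm and grips with 3 to 60 N. Pads are 19 mm wide; open, the fingers measure 117 mm over their backs; the gripper's body (75 mm by 190 mm) begins 51 mm behind the grasp point.
Start: joints at [65.896, 26.849, -2.785, 87.806, 1.381, 65.374, -4.715], TCP at [257.8, -623.853, 185.673] pointing down, gripper open.
Joint ranges: [-148.3, 148.3], [-19.14, 114.17], [-79.39, 73.82], [5.75, 140.21], [-59.74, 239.74], [12.07, 113.84], [-152.46, 152.46]. Speed limits (degrees/s): [147.25, 147.25, 180, 180, 180, 180, 180].

### API

Orientations are given as a 3x3 rotation matrix whose columns are the frame's x, y, z axes.
In Python, from rig import env, solver, viewer gives the robot as it stands. Calls block until the motion is done:
- env.move_to(position, orientation): joint-space move of the TCP to a pose.
- env.move_straight(position, frame=None, rate=150): straight line of the TCP; frame=None keeps the orientation; rate is the mean speed in mm/s.
- env.move_joints(angles): joint-space move.
- env.grip(opening): finger opening in mm; the grip force is fixed at half the most; returns when the fingers have stopped.
- env.dwell(seconds).
- solver.ik(position, orientation): joint angles nearest the present ones, or None.
- viewer.grab_frame(name): name is "scene" or "top" or "wrist"; returns a dict with "pixels" (420x560x3 uint8, red, green, blue), "fx", "fy", "cx", "cy" (pixels), "k1" (the pictures are not rectified: a ray, as slopes to the right and down, at radius r is drawn at 1 + k1 r^2 times it, then the intrinsics apply), "position" and "rotation" of the camera in the world. Camera axes: x right, y up, looking along -z (the intrinsics and any distortion apply to the point x, -y, -z); pixel columns grow to the right and rows downward; lengths in mm; the calibration is good to about 2 mm. A picture is of the moment at which its call begins. There is no depth.
A pose or a line that the arm cannot do raises env.Unreachable and nothing moves.
- env.finish_job(): hands the job in; it is judged then, once.
Readings, each from a call of its own:
- env.current_t(): time.
- env.current_joints(): joint angles.
- env.current_qd(): joint speeds.
- env.current_tau(): joint torques, N m.
- env.current_tool_pos(): TCP position.
- env.current_tool_rot(): TCP orientation.
- env.current_force(): force on the tool from outside, world axes, zero at the start.
- env.current_torque(): the same for the moment, N m.
- env.current_opening(): finger opening in mm.
- env.current_finger_force(): force on a finger pad.
Only numpy, scipy, OpenCV 4.12 (cv2) and the standard library are available. Lean on these libraries where they do the work, as an engineer would, in place of code of your own. Each camera call takes 0.05 s, during which the arm holds its last target. There are 200 camera calls.

### The job

Put the small blue-handled pan away in the middle pan of the stack, standing upright and flat on its floor. Its handle should continue the fan: turned about 45 degrees counter-clockwise (seen from above) from the middle pan's handle, just as that one is from the large pan's, so that it lies on no other handle. Set it down rather than drop it, and leave the two pans of the stack nested, fanned and where they stand, and the wide black-handled pan and the mug alone.

Things in the scene. Friction and masses are not known exactly. Their poses are not given: they have to be found in the camera images.
- small_pan: The pan to put away: smallest steel pan, blue handle. Round, open, 54 mm across the rim outside, 38 mm at the floor, 54 mm high, wall 2.5 mm, about 160 g. Origin: centre of underside, z up. Handle: bar 14 mm wide and high along +x, 45 to 117 mm from the pan's axis, 50 to 64 mm above its underside. It or the wide pan may stand nearer the robot.
- small_pan_grip (a point): Middle of the small pan's handle bar, 80 mm out from the pan's axis, 57 mm above its underside; a good place to grip, across the bar from above. Axes as the small pan's.
- middle_pan: Middle steel pan, blue handle, standing inside the large pan. 78 mm across the rim outside, 48 mm high, floor 3 mm thick; inside 73 mm wide at the mouth, 57 mm at the floor. Origin: centre of underside, z up. Handle: bar 14 mm wide and high along +x, 57 to 129 mm from its axis, 44 to 58 mm above its underside; starts 37 to 53 degrees counter-clockwise (from above) of the large pan's handle.
- large_pan: Largest steel pan, blue handle, standing on the table with the middle pan in it. 104 mm across the rim, 88 mm at the floor, 42 mm high, floor 3 mm thick. Origin: centre of underside, z up. Handle: bar 14 mm wide and high along +x, 70 to 142 mm from its axis, 38 to 52 mm above its underside. A tall fixed carton stands to its left (+y); keep the arm clear of it.
- wide_pan: Bystander: shallow steel pan with a black handle, not of the set, too wide to go in. 92 mm across the rim, 30 mm high. Origin: centre of underside, z up. Handle: bar 14 mm wide and high along +x, 64 to 136 mm from its axis, 26 to 40 mm above its underside.
- mug: Bystander: a cream mug, 95 mm high, about 92 mm across without its handle, behind the stack. Origin: on its underside.

How it is judged (in metres and radians):
At the end, for the whole second after the job is handed in: Small pan at rest in the middle pan, middle in the large: each underside under 9 mm above the next, axes within 16 mm, tilt under 7 degrees. Small handle 25-65 degrees counter-clockwise of the middle one, middle 22-68 degrees from the large one. Large pan within 40 mm of its start (z of small_pan in the frame of middle_pan between -0.003 and 0.009 m and horizontal distance between small_pan and middle_pan below 0.016 m and angle between each of small_pan, middle_pan's own z axis and vertical below 0.122 rad and angle between the x axis of small_pan and the x axis of middle_pan, either way round between 0.436 and 1.134 rad and x of small_pan_grip in the frame of middle_pan above 0 m and y of small_pan_grip in the frame of middle_pan above 0 m and z of middle_pan in the frame of large_pan between -0.003 and 0.009 m and horizontal distance between middle_pan and large_pan below 0.016 m and angle between the x axis of middle_pan and the x axis of large_pan, either way round between 0.384 and 1.187 rad and distance of large_pan from where it was at the start of the episode below 0.04 m and linear speed of small_pan below 0.02 m/s); the robot touches nothing.
It fails at once if the wide black-handled pan is moved more than 30 mm (distance of wide_pan from where it was at the start of the episode above 0.03 m).
It fails at once if the mug is moved more than 30 mm (distance of mug from where it was at the start of the episode above 0.03 m).
It fails at once if the small pan is dropped into the stack (faster than 0.7 m/s over the middle pan) (horizontal distance between small_pan and middle_pan below 0.03 m and linear speed of small_pan above 0.7 m/s).
It also fails if it takes over 43 s, if anything falls off the work surface, if the arm or the gripper's body presses on something with over 40 N, if the wrist force passes 120 N, or if a joint passes its speed limit or range.

## Working session

There is one attempt and no reset: what is moved stays moved. The work goes in short steps, each a Python script; the robot and the scene stay as the last script left them, time stands still between calls to the robot, and variables do not carry over. Pictures are saved under pics/ and viewed, at most 10 in all, crops included, and the job is handed in when it is done.

```bash
ls; mkdir -p pics
cat > h.py <<'E'
import numpy as np, cv2
from rig import env, solver, viewer
def shot(name,fn=None):
    f=viewer.grab_frame(name)
    if fn: cv2.imwrite('pics/'+fn,cv2.cvtColor(f['pixels'],cv2.COLOR_RGB2BGR))
    return f
def ray(f,uv):
    uv=np.atleast_2d(np.asarray(uv,float))
    K=np.array([[f['fx'],0,f['cx']],[0,f['fy'],f['cy']],[0,0,1.]])
    n=cv2.undistortPoints(uv[:,None,:],K,np.array([f['k1'],0,0,0,0.]))[:,0]
    d=np.c_[n[:,0],-n[:,1],-np.ones(len(n))]@np.array(f['rotation']).T
    return np.array(f['position']),d
def plane(f,uv,z):
    o,d=ray(f,uv); return o+d*((z-o[2])/d[:,2])[:,None]
def down(yaw):  # tool z down, tool y axis at yaw (deg)
    a=np.radians(yaw); y=np.array([np.cos(a),np.sin(a),0]); z=np.array([0,0,-1.])
    return np.c_[np.cross(y,z),y,z]
E
python3 - <<'E'
from h import *
for n in('scene','top'):
    f=shot(n,n+'0.png'); print(n,f['position'],np.round(f['rotation'],3).tolist(),f['fx'],f['cx'],f['cy'],f['k1'])
print(env.tcp_to_grasp,env.current_tool_rot(),env.current_t())
E
```

```text
pics
scene [ 90.41525267 374.76607162 928.53241386] [[-0.706, 0.536, -0.462], [-0.708, -0.522, 0.476], [0.014, 0.663, 0.748]] 484.2095189146267 277.5677459775906 207.0292210566756 -0.16091572553223413
top [ 373.6610945  -165.56274295 1089.42994018] [[-0.066, 0.977, -0.202], [-0.998, -0.064, 0.015], [0.001, 0.203, 0.979]] 506.3640219530979 288.4340778323486 204.1606818129368 -0.14523616110330873
-18.700000000000003 [[ 9.24212690e-01  3.81877389e-01 -7.50135176e-04]
 [ 3.81878119e-01 -9.24211273e-01  1.62037727e-03]
 [-7.44979436e-05 -1.78403345e-03 -9.99998406e-01]] 0.1
```

View pics/top0.png

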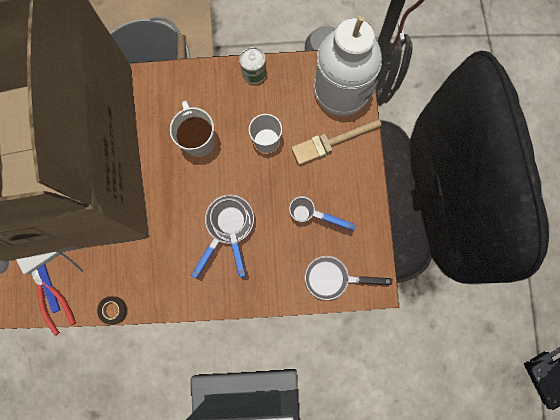

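View pics/scene0.png

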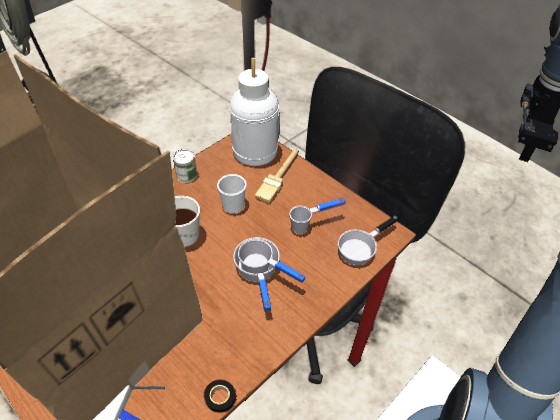

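The top view shows the stack at (230,218). Its large handle ends at (197,275) and its middle handle at (242,275). The small pan is at (302,210) with its handle toward (353,228), the wide pan is at (326,278), and the carton is at left. The scene view agrees. Next I'll measure the blue bars and steel rims.

```bash
cat >> h.py <<'E'
def bluemask(f):
    h=cv2.cvtColor(f['pixels'],cv2.COLOR_RGB2HSV)
    return cv2.inRange(h,(100,120,60),(130,255,255))
def bars(f,z,near,amin=100):
    """blobs of blue; returns (centre xy, dir pointing away, length) on plane z"""
    n,l,s,c=cv2.connectedComponentsWithStats(bluemask(f))
    out=[]
    for i in range(1,n):
        if s[i,4]<amin: continue
        ys,xs=np.where(l==i)
        P=plane(f,np.c_[xs,ys],z)[:,:2].astype(np.float32)
        (cx,cy),(w,hh),_=cv2.minAreaRect(P)
        vx,vy,x0,y0=cv2.fitLine(P,cv2.DIST_L2,0,.01,.01).ravel()
        out.append(dict(px=c[i].round(0),c=P.mean(0).round(1),rc=(round(cx,1),round(cy,1)),yaw=round(float(np.degrees(np.arctan2(vy,vx))),1),size=(round(w,1),round(hh,1)),area=s[i,4]))
    return out
E
python3 - <<'E'
from h import *
for n,rois in(('top',[('small',(302,210),20,54),('stack',(230,218),32,42),('wide',(326,278),27,30)]),('scene',[('small',(300,215),20,54),('stack',(257,255),32,42),('wide',(357,245),27,30)])):
    f=shot(n); print(n)
    for b in bars(f,60,None):print(b)
    h=cv2.cvtColor(f['pixels'],cv2.COLOR_RGB2HSV)
    for nm,c,r,z in rois:
        m=cv2.inRange(h,(0,0,90),(180,60,255)); k=np.zeros_like(m); cv2.circle(k,c,r,255,-1); m&=k
        m=cv2.morphologyEx(m,cv2.MORPH_OPEN,np.ones((7,7)))
        ct=max(cv2.findContours(m,cv2.RETR_EXTERNAL,cv2.CHAIN_APPROX_NONE)[0],key=cv2.contourArea)
        P=plane(f,ct[:,0],z)[:,:2].astype(np.float32)
        print(nm,cv2.minEnclosingCircle(P),cv2.fitEllipse(P))
E
```

```text
top
{'px': array([337., 221.]), 'c': array([ 543.8, -279.7], dtype=float32), 'rc': (543.0, -281.8), 'yaw': 65.2, 'size': (69.0, 13.4), 'area': np.int32(196)}
{'px': array([238., 259.]), 'c': array([480.1, -70.6], dtype=float32), 'rc': (477.6, -71.1), 'yaw': 10.7, 'size': (69.0, 13.2), 'area': np.int32(200)}
{'px': array([203., 261.]), 'c': array([479.2,   1.4], dtype=float32), 'rc': (477.7, 2.6), 'yaw': -33.4, 'size': (13.1, 67.7), 'area': np.int32(194)}
{'px': array([ 44., 275.]), 'c': array([468.1, 340.5], dtype=float32), 'rc': (464.7, 340.2), 'yaw': 27.8, 'size': (50.5, 18.5), 'area': np.int32(163)}
{'px': array([ 51., 300.]), 'c': array([416. , 323.7], dtype=float32), 'rc': (421.5, 324.8), 'yaw': 27.0, 'size': (62.0, 19.5), 'area': np.int32(202)}
small ((567.851806640625, -207.09542846679688), 19.480958938598633) ((566.9593505859375, -206.1159210205078), (32.24869918823242, 35.83118438720703), 73.6878662109375)
stack ((564.712646484375, -62.44300842285156), 45.810516357421875) ((562.5848999023438, -62.71122360229492), (67.018310546875, 82.91036987304688), 94.01284790039062)
wide 
[... 578 characters left out ...]
'size': (13.7, 74.5), 'area': np.int32(186)}
{'px': array([127., 416.]), 'c': array([461.1, 368.9], dtype=float32), 'rc': (460.1, 364.0), 'yaw': 32.8, 'size': (37.2, 16.7), 'area': np.int32(122)}
small ((567.608642578125, -193.20025634765625), 42.837669372558594) ((569.2655029296875, -196.74925231933594), (49.42576599121094, 87.16368865966797), 38.18115234375)
stack ((564.7352294921875, -46.315277099609375), 59.94409942626953) ((566.5552978515625, -49.70527267456055), (94.3235855102539, 117.96614837646484), 43.66374969482422)
wide ((424.6803894042969, -246.78448486328125), 53.70368194580078) ((430.1871337890625, -244.7082061767578), (88.67212677001953, 101.3742904663086), 25.750335693359375)
```

The small handle points at 245°, the middle at 191° and the large at 147°, so the target for the small handle is about 236°. The stack axis is near (568.5,-53.7) and the small pan axis near (577,-208). I'll go to a pose above the grasp and check it with the wrist camera.

Run:
```python
from h import *
p=[547.7,-271.1,120]
for y in(-24.8,155.2):print(y,solver.ik(p,down(y)),solver.ik([545,-95,120],down(y-9.5)))
env.move_to(p,down(-24.8)); env.grip(40)
f=shot('wrist','w1.png'); print(env.current_tool_pos(),env.current_t())
for b in bars(f,62,None,300):print(b)
f=shot('top')
for b in bars(f,60,None):print(b)
```

```text
-24.8 [ 36.91869676  25.86644023 -19.5097613  100.07246357  10.1478701
  55.78780388 -11.31107713] [ 27.47355955  21.98695665 -27.76537608 107.4355528   12.52042889
  53.56519625 -40.36031947]
155.2 [ -19.79800553   38.35540607   63.73319131  103.33979675  -38.49651928
   63.37558071 -147.16446691] [ 53.45145116  35.90372818 -67.30144598 106.1442883   37.10764666
  63.7304468  117.95110949]
[ 547.72116084 -271.06074133  119.98755723] 2.9667
{'px': array([78., 18.]), 'c': array([473.3, -73.6], dtype=float32), 'rc': (474.7, -72.6), 'yaw': 6.7, 'size': (54.6, 13.6), 'area': np.int32(1140)}
{'px': array([287., 222.]), 'c': array([ 546.6, -276.6], dtype=float32), 'rc': (545.6, -278.5), 'yaw': 65.5, 'size': (63.3, 12.0), 'area': np.int32(981)}
{'px': array([238., 259.]), 'c': array([480.2, -70.6], dtype=float32), 'rc': (477.6, -71.1), 'yaw': 10.7, 'size': (69.0, 13.2), 'area': np.int32(200)}
{'px': array([203., 261.]), 'c': array([479.4,   1.2], dtype=float32), 'rc': (477.6, 2.5), 'yaw': -33.3, 'size': (12.9, 67.7), 'area': np.int32(194)}
{'px': array([ 44., 275.]), 'c': array([468.1, 340.4], dtype=float32), 'rc': (464.7, 339.9), 'yaw': 27.5, 'size': (50.4, 18.8), 'area': np.int32(165)}
{'px': array([ 52., 300.]), 'c': array([415.7, 323.4], dtype=float32), 'rc': (421.5, 324.1), 'yaw': 26.6, 'size': (61.9, 18.7), 'area': np.int32(201)}
```

View pics/w1.png

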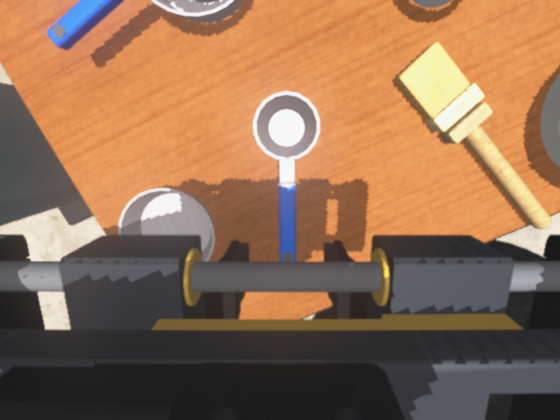

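The wrist view shows the bar centred between the fingers at column 287. The small pan rim is at (287,127), and the wide pan at (165,235) is clear of the jaws. I'll grip and lift.

```bash
python3 - <<'E'
from h import *
f=shot('wrist'); print('pan centre',plane(f,[[287,127]],54))
env.move_straight([547.7,-271.1,39],rate=100)
print(env.current_force())
env.grip(5); print(env.current_opening(),env.current_finger_force())
env.move_straight([547.7,-271.1,60],rate=40)
env.move_straight([547.7,-271.1,125],rate=100)
f=shot('wrist','w2.png'); print(env.current_tool_pos(),env.current_opening(),env.current_force(),env.current_torque(),env.current_t())
shot('scene','s2.png')
E
python3 -c "
import cv2
a=cv2.imread('pics/w2.png');b=cv2.imread('pics/s2.png')[120:320,200:440]
cv2.imwrite('pics/c2.png',cv2.hconcat([cv2.resize(a,(400,300)),cv2.resize(b,(360,300))]))"
```

```text
pan centre [[ 578.78924484 -206.99712986   54.        ]]
[-0.90916244 -0.37394339  0.77236561]
5.252085813075285 0.0
[ 547.00958988 -270.89271298  124.1318692 ] 5.173104460723816 [-0.16584773  0.1900111   0.1972639 ] [-0.05360271 -0.07333234  0.03134355] 6.425
```

View pics/c2.png

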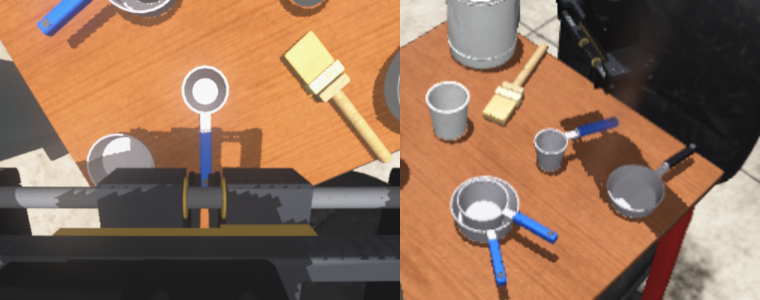

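The grip closed on nothing: opening 5.2 mm, finger force 0, and the pan hasn't moved from (287,126). I'll descend again with the fingers open and look before closing.

Run:
```python
from h import *
env.grip(40); print(env.current_opening())
env.move_straight([547.7,-271.1,39],rate=120)
print(env.current_tool_pos(),env.current_tool_rot().round(3).tolist(),env.current_force(),env.current_opening(),env.current_t())
f=shot('wrist','w3.png');g=shot('scene','s3.png');t=shot('top','t3.png')
R=np.array(g['rotation']);
a=f['pixels'][:,:,::-1];b=g['pixels'][110:260,240:440,::-1];c=t['pixels'][150:300,250:450,::-1]
o=np.zeros((600,800,3),np.uint8);o[:300,:400]=cv2.resize(a,(400,300));o[:300,400:]=cv2.resize(b,(400,300));o[300:,:400]=cv2.resize(c,(400,300))
cv2.imwrite('pics/c3.png',o)
```

```text
39.841798356738785
[ 548.40699429 -271.2525828    39.65332665] [[0.419, 0.908, 0.001], [0.908, -0.419, -0.0], [0.0, 0.001, -1.0]] [-0.39510546  0.65361139  0.04249741] 40.18422854767969 8.2167
```

View pics/c3.png

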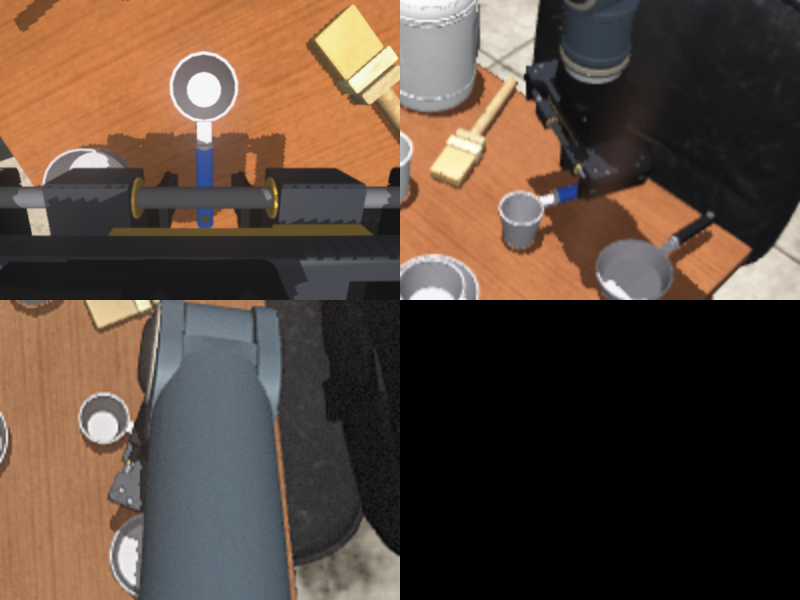

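The fingers straddle the bar in both views, with the bar at (205,180) in the wrist panel. I'll go a little lower in case the pads are riding high, close, and read the result before lifting.

Run:
```python
from h import *
env.move_straight([547.7,-271.1,31],rate=60)
print(env.current_tool_pos(),env.current_force())
env.grip(8)
for i in range(3):
    print(env.current_opening(),env.current_finger_force(),env.current_t()); env.dwell(.1)
f=shot('wrist','w4.png')
```

```text
[ 547.19840165 -270.96530191   30.49746469] [0.22396629 0.15200847 0.18204779]
8.367786242779236 0.0 9.4833
7.941677006487779 0.0 9.5833
7.577472083029277 0.0 9.6833
```

View pics/w4.png

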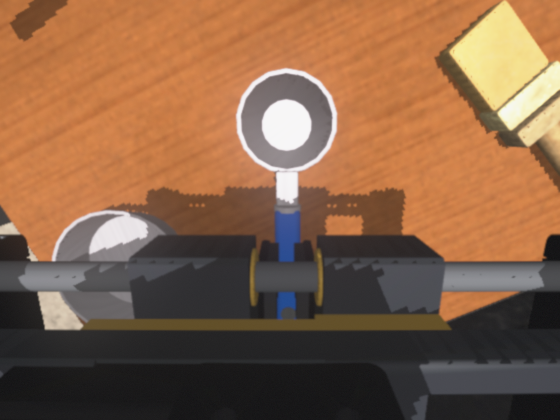

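The fingers look shut around the bar at columns 275-299, but the opening reads 8 mm with no force. I'll project the reported TCP into the scene and wrist views to see where the tips really are.

```bash
cat >> h.py <<'E'
def proj(f,P):
    q=(np.atleast_2d(P)-f['position'])@np.array(f['rotation']); n=np.c_[q[:,0],-q[:,1]]/-q[:,2:]
    n*=1+f['k1']*(n**2).sum(1,keepdims=True); return n*[f['fx'],f['fy']]+[f['cx'],f['cy']]
E
python3 - <<'E'
from h import *
g=shot('scene');w=shot('wrist'); p=env.current_tool_pos()
print('wristcam',w['position'],w['fx'],np.round(w['rotation'],3).tolist(),p)
u=np.array([np.cos(np.radians(245.2)),np.sin(np.radians(245.2)),0]); c=np.array([577.5,-207.5,0])
pts=[p,p+[0,0,18.7],c+u*45+[0,0,64],c+u*117+[0,0,64],c+u*80+[0,0,57]]
print(proj(w,pts).round(),proj(g,pts).round())
# rim ratio -> wrist camera height above rim
print('expect px rim dia',w['fx']*54/(w['position'][2]-54))
b=g['pixels'][:,:,::-1].copy()
x0,y0,s=270,140,6
im=cv2.resize(b[y0:y0+95,x0:x0+130],None,fx=s,fy=s,interpolation=cv2.INTER_CUBIC)
for q,col in zip(proj(g,pts),[(0,0,255),(0,255,255),(0,255,0),(0,255,0),(255,0,255)]):
    cv2.circle(im,tuple(int(v) for v in (q-[x0,y0])*s),5,col,2)
cv2.imwrite('pics/c5.png',im)
E
```

```text
wristcam [ 575.47221556 -211.75054739  230.3860615 ] 320.4869225620416 [[0.907, 0.408, 0.101], [-0.42, 0.881, 0.219], [0.001, -0.241, 0.97]] [ 547.69685221 -271.11707869   31.00324221]
[[285. 238.]
 [285. 247.]
 [286. 212.]
 [286. 331.]
 [286. 268.]] [[327. 212.]
 [327. 207.]
 [318. 206.]
 [345. 198.]
 [331. 204.]]
expect px rim dia 98.11599437769654
```

View pics/c5.png

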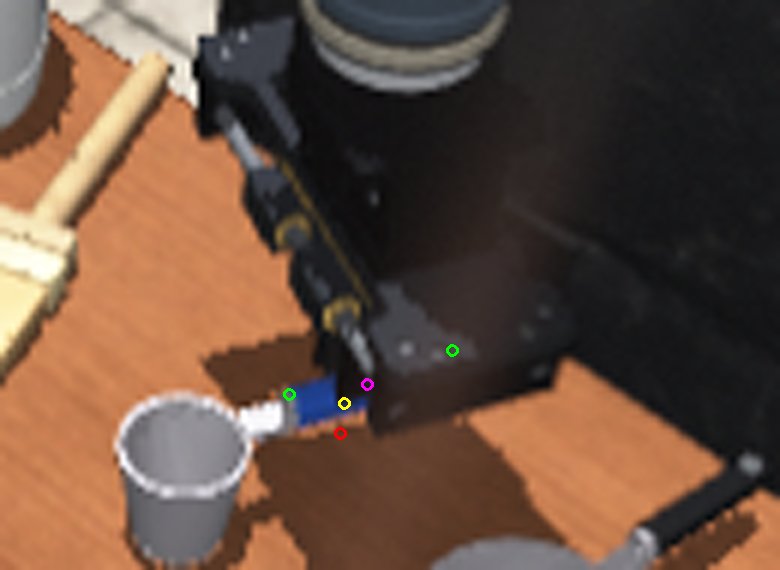

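The scene crop shows the bar uncovered at the projected grasp point (344,403), and wood at the projected TCP (340,433). The finger piece at about (335,370) ends above the bar, so the real tips are higher than the reported TCP. I'll estimate that offset from the gripper body's corners, at crop (380,435) and (552,385).

Run:
```python
from h import *
g=shot('scene'); p=env.current_tool_pos(); R=env.current_tool_rot()
x,y=R[:,0],R[:,1]
for z in(31+70,31+85,31+100,31+115):
    o=p*[1,1,0]+[0,0,z]
    print(z,[((proj(g,o+sx*37.5*x+sy*95*y)[0]-[270,140])*6).round().tolist() for sx in(-1,1) for sy in(-1,1)])
for z in(31,46,61,76): print('tip',z,((proj(g,p*[1,1,0]+[0,0,z])[0]-[270,140])*6).round())
```

```text
101 [[550.0, 466.0], [345.0, 138.0], [369.0, 518.0], [178.0, 179.0]]
116 [[556.0, 440.0], [348.0, 112.0], [373.0, 492.0], [179.0, 153.0]]
131 [[562.0, 414.0], [351.0, 85.0], [378.0, 466.0], [181.0, 126.0]]
146 [[568.0, 387.0], [355.0, 57.0], [382.0, 439.0], [183.0, 98.0]]
tip 31 [340. 434.]
tip 46 [344. 409.]
tip 61 [347. 385.]
tip 76 [351. 360.]
```

The body and tips sit roughly 35-45 mm higher than reported, which explains the miss: the fingers closed above the bar. I'll open, lower in force-checked steps, and close.

Run:
```python
from h import *
env.grip(32)
for z in(20,10,0,-3):
    env.move_straight([547.7,-271.1,z],rate=60)
    F=env.current_force(); print(z,F.round(2) if hasattr(F,'round') else F)
    if np.linalg.norm(F)>4: break
env.grip(5)
print(env.current_opening(),env.current_finger_force(),env.current_t())
g=shot('scene');w=shot('wrist')
im=cv2.resize(g['pixels'][140:235,270:400,::-1],None,fx=4,fy=4,interpolation=cv2.INTER_CUBIC)
cv2.imwrite('pics/c6.png',im)
```

```text
20 [-0.04 -0.29  0.47]
10 [ 0.38 -0.72  0.26]
0 [-0.66  0.01 -0.15]
-3 [-0.29  0.03 -0.32]
13.299125398563184 30.000150874257088 12.4167
```

It's gripped now: 13.3 mm opening and 30 N. I'll lift gently and check for droop by comparing where the pan sits in the wrist view before and after.

```bash
cat >> h.py <<'E'
def panbox(f):
    h=cv2.cvtColor(f['pixels'],cv2.COLOR_RGB2HSV); m=cv2.inRange(h,(0,0,0),(180,70,255)); m[185:]=0
    m=cv2.morphologyEx(m,cv2.MORPH_OPEN,np.ones((5,5)))
    n,l,s,c=cv2.connectedComponentsWithStats(m)
    i=min(range(1,n),key=lambda i:np.hypot(*(c[i]-[287,110]))+(1e4 if s[i,4]<1500 else 0)); return s[i],c[i]
E
python3 - <<'E'
from h import *
a=shot('wrist'); print(panbox(a))
p=[547.7,-271.1]
env.move_straight(p+[10],rate=30); print(env.current_force(),env.current_torque(),env.current_opening())
env.move_straight(p+[105],rate=120)
b=shot('wrist'); print(panbox(b)); g=shot('scene')
print(env.current_force(),env.current_torque(),env.current_opening(),env.current_t())
o=np.zeros((600,800,3),np.uint8)
o[:300,:400]=cv2.resize(a['pixels'][:,:,::-1],(400,300));o[:300,400:]=cv2.resize(b['pixels'][:,:,::-1],(400,300))
o[300:,:480]=cv2.resize(g['pixels'][90:240,240:480,::-1],(480,300),interpolation=cv2.INTER_CUBIC)
cv2.imwrite('pics/c7.png',o)
E
```

```text
(array([  224,    52,   125,   133, 12863], dtype=int32), array([285.94884553, 117.01889139]))
[-0.68034022  0.20979182 -1.23942383] [-0.05049103  0.0212721   0.03880764] 13.312821851457556
(array([  224,    52,   125,   133, 12742], dtype=int32), array([285.86940826, 117.36728928]))
[ 0.49552227  0.38639299 -1.88529103] [-0.08460422 -0.03391298  0.02449475] 13.629681916947927 14.1917
```

View pics/c7.png

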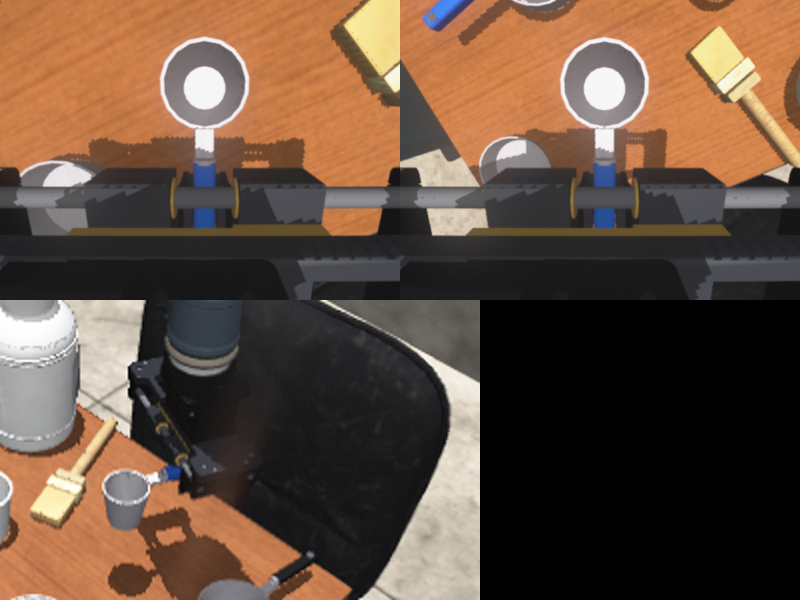

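There was no droop: the pan sits at the same wrist pixels (286,117) before and after the lift. Next I'll carry it over the stack, rotated -9.5°, after re-measuring the middle pan's floor from the top view.

Run:
```python
from h import *
t=shot('top')
h=cv2.cvtColor(t['pixels'],cv2.COLOR_RGB2HSV); m=cv2.inRange(h,(0,0,215),(180,40,255)); k=np.zeros_like(m); cv2.circle(k,(231,220),17,255,-1); m&=k
ct=max(cv2.findContours(m,cv2.RETR_EXTERNAL,cv2.CHAIN_APPROX_NONE)[0],key=cv2.contourArea)
P=plane(t,ct[:,0],6)[:,:2].astype(np.float32); print('floor',cv2.fitEllipse(P))
c=np.array([568.5,-53.7]); d=-9.5; a=np.radians(d)
off=np.array([[np.cos(a),-np.sin(a)],[np.sin(a),np.cos(a)]])@[-29.8,-63.8]
tg=c+off; print(tg)
env.move_straight([*tg,105],down(-24.8+d),rate=110)
print(env.current_tool_pos(),env.current_opening(),env.current_t())
w=shot('wrist');g=shot('scene');t=shot('top'); print(panbox(w))
for b in bars(t,60,None,80):print(b)
o=np.zeros((600,800,3),np.uint8)
o[:300,:400]=cv2.resize(w['pixels'][:,:,::-1],(400,300));o[:300,400:]=cv2.resize(t['pixels'][150:300,150:350,::-1],(400,300))
o[300:,:480]=cv2.resize(g['pixels'][170:320,180:420,::-1],(480,300),interpolation=cv2.INTER_CUBIC)
cv2.imwrite('pics/c8.png',o)
```

```text
floor ((568.8154907226562, -53.54636001586914), (53.44740295410156, 59.41743087768555), 96.67990112304688)
[ 528.57865182 -111.70660272]
[ 528.58717507 -112.50915721  104.93600748] 13.314581394611404 15.85
(array([  191,    52,   161,   133, 14733], dtype=int32), array([282.29240481, 121.65295595]))
{'px': array([198., 268.]), 'c': array([465.5,  11.8], dtype=float32), 'rc': (467.9, 10.5), 'yaw': -25.5, 'size': (12.9, 42.6), 'area': np.int32(84)}
{'px': array([ 44., 275.]), 'c': array([468.2, 340.5], dtype=float32), 'rc': (464.7, 339.9), 'yaw': 27.2, 'size': (50.4, 18.8), 'area': np.int32(164)}
{'px': array([ 51., 300.]), 'c': array([415.8, 323.5], dtype=float32), 'rc': (421.5, 324.5), 'yaw': 26.9, 'size': (62.0, 19.2), 'area': np.int32(202)}
```

View pics/c8.png

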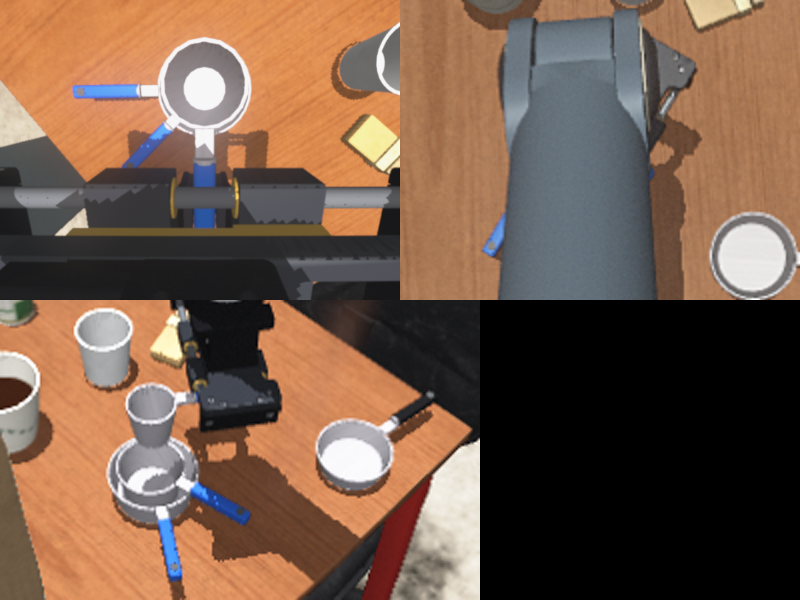

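Floor centre (568.8,-53.5) confirms the target. The wrist view shows the pan concentric over the stack at (204,85), with the handles fanned left, down-left and down at about 45° each. I'll lower it with a force check.

Run:
```python
from h import *
x=[528.8,-111.6]
env.move_straight(x+[60],rate=100); F0=env.current_force(); print(F0)
for z in [30,14,8,6,5,4,3.5,3,2.5,2,1.5]:
    env.move_straight(x+[z],rate=60 if z>10 else 25)
    F=np.array(env.current_force()); print(z,F.round(2),env.current_tool_pos()[2].round(2))
    if np.linalg.norm(F-F0)>(4 if z>8 else 2.5) : break
print(env.current_t(),env.current_opening())
shot('scene','s9.png')
```

```text
[-0.46558603 -0.17854602 -1.4965874 ]
30 [ 0.86  0.2  -1.09] 29.84
14 [-0.15 -0.19 -0.89] 13.49
8 [-0.5   0.81 -1.93] 7.88
6 [ 0.34 -0.31 -1.26] 5.93
5 [-0.68 -0.86 -1.7 ] 4.97
4 [ 0.57  0.24 -0.46] 3.98
3.5 [ 0.56 -0.41 -1.39] 3.55
3 [ 1.07 -1.67  0.59] 3.1
19.3083 13.27395967382264
```

Contact came at z=3, exactly the predicted floor height. I'll release, retreat and check.

Run:
```python
from h import *
env.grip(30); print(env.current_opening(),env.current_force())
x=[528.8,-111.6]
env.move_straight(x+[25],rate=50); env.move_straight(x+[120],rate=120)
w=shot('wrist')
env.move_to([400,-350,200],down(-34.3)); env.dwell(.3)
t=shot('top');g=shot('scene');print(env.current_t(),env.current_force())
for b in bars(t,60,None,80):print(b)
o=np.zeros((600,800,3),np.uint8)
o[:300,:400]=cv2.resize(w['pixels'][:,:,::-1],(400,300));o[:300,400:]=cv2.resize(t['pixels'][170:320,150:350,::-1],(400,300))
o[300:,:480]=cv2.resize(g['pixels'][190:340,180:420,::-1],(480,300),interpolation=cv2.INTER_CUBIC)
cv2.imwrite('pics/c9.png',o)
```

```text
30.06038824446138 [-0.73202862 -0.57259354  0.4495336 ]
23.0583 [-0.35865245  0.32031035  0.14020937]
{'px': array([260., 236.]), 'c': array([ 523.9, -119.2], dtype=float32), 'rc': (522.5, -121.1), 'yaw': 55.1, 'size': (69.8, 13.4), 'area': np.int32(198)}
{'px': array([238., 258.]), 'c': array([480.4, -70.6], dtype=float32), 'rc': (477.7, -71.1), 'yaw': 10.8, 'size': (69.0, 13.1), 'area': np.int32(198)}
{'px': array([203., 261.]), 'c': array([479.4,   1.2], dtype=float32), 'rc': (477.6, 2.5), 'yaw': -33.3, 'size': (12.9, 67.7), 'area': np.int32(194)}
{'px': array([ 44., 275.]), 'c': array([468.1, 340.5], dtype=float32), 'rc': (464.7, 340.2), 'yaw': 27.8, 'size': (50.5, 18.5), 'area': np.int32(163)}
{'px': array([ 51., 300.]), 'c': array([415.9, 323.6], dtype=float32), 'rc': (421.5, 324.8), 'yaw': 26.7, 'size': (62.0, 19.5), 'area': np.int32(201)}
```

View pics/c9.png

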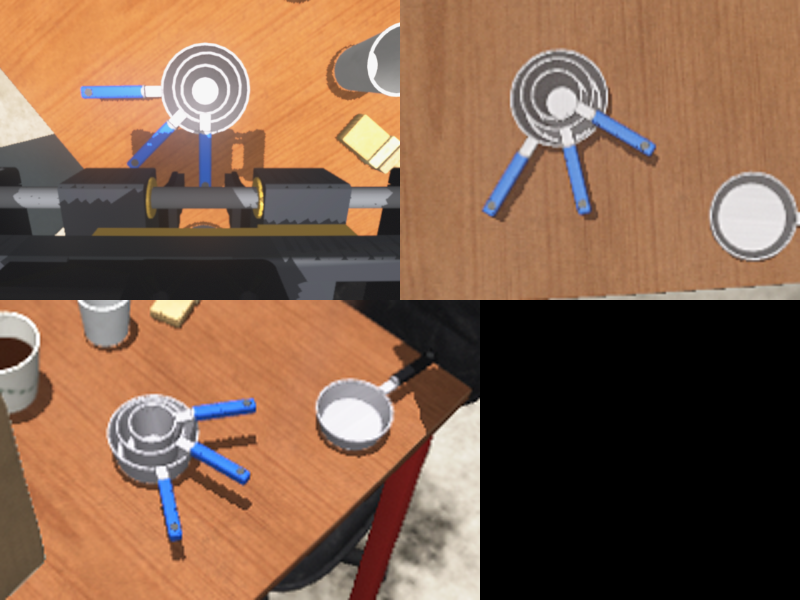

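All three pans are concentric and fanned: the handles are at 55°, 11° and -33°, about 44° apart. The stack hasn't moved, and the small pan's axis is at (569,-55). Handing in.

```bash
python3 -c "
from h import *
print(env.finish_job())"
```

```text
the job is handed in; nothing more can be done
None
```

The small pan is set down upright in the middle pan with its handle about 44° counter-clockwise of the middle pan's, the stack and bystanders were left undisturbed, and the job was handed in after about 23 s; the judge returned no verdict.

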